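# Nest the domed dish covers upside down on the ring pad

### The arm

A 6-joint arm with a two-finger parallel gripper is mounted at the origin on the work surface. World frame = base frame: x ahead of the robot, y to its left, z up, the work surface at z = 0. Lengths are in m, angles in rad, forces in N, time in s.
With the tool pointing down it reaches from about 0.35 to 0.775 m from the base axis. Payload 5.5 kg.
Tool frame: the origin (TCP) lies at the very end of the fingers, on their centre line; the grasp point (between the pads) lies 19 mm behind it; z points along the fingers, y is the line along which they close (so a half turn about z gives the same grasp; the last joint's range is limited). The gripper opens to 85 mm and grips with 20 to 120 N. Pads are 22 mm wide; open, the fingers measure 114 mm over their backs; the gripper's body (76 mm by 85 mm) begins 54 mm behind the grasp point. The pads swing forward as they close: fully open they stand 13 mm farther back than shut.
Start: joints at [-0.14, 0.313, 0.046, 1.304, 0, 1.431], TCP at [0.575, -0, 0.231] pointing down, gripper open.
Joint ranges: [-2.76, 2.76], [-0.86, 1.69], [-1.03, 1.26], [-2.2, 2.34], [-1.47, 1.5], [-3.14, 3.14]. Speed limits (rad/s): [2.57, 2.57, 3.14, 3.14, 3.14, 3.14].

### API

Orientations are given as a unit quaternion [w, x, y, z].
In Python, from workcell import env, imaging, ticket gives the robot as it stands. The module is installed in compiled form; this text tells all that it offers.
- The arm moves only by the tool apply_moves, never from a script. Its argument "rows" is a list of rows, each an object with "xyz": the shift along the tool's x, y, z in mm, a list of three; "turn": the turn, a rotation vector about the tool's x, y, z in rad, a list of three; "grip": the opening, from 0 (shut) to 1 (fully open). A call has 1 to 12 rows; each row is the pose to reach, as a shift and turn from the pose commanded when the call began, along the tool's axes at that moment; what a row does not reach only later rows make up. A row lasts 1/12 s, in which the tool goes at most 41.7 mm and 7.16 degrees, less where a joint would pass 70% of its speed; a pose out of reach is approached as far as the arm can. A call with a gripper value outside its range is refused whole. The fingers move at their own pace and stop on an object; "force" is the grip in N (left out, the last holds). Time passes only in rows, so rows that repeat a pose let the fingers close. It gives the time, the measured TCP pose, the force, the opening and the grip force at its end, in the units of the state.
- env.get_state(): the state, without advancing time (a new reading comes with each control period).
- imaging.read_camera(name): name is "scene" or "side" or "wrist"; returns a dict with "color" (384x512x3 uint8, blue, green, red), "z_map" (384x512 float32, m along the optical axis (not along the pixel's ray), 0 where there is no reading), "camera_matrix" (3x3 intrinsics, pixels), "view" (4x4, takes a point from world to camera coordinates). Camera axes: x right, y down, z forward; pixel columns grow to the right and rows downward; lengths in m; the calibration is good to about 2 mm. A picture is of the moment at which its call begins.
- ticket.hand_in(): hands the job in; it is judged then, once.
The state is a dict: "clock": time; "joint_pos": joint angles; "qvel": joint speeds; "tau": joint torques, N m; "tcp_pos": TCP position; "orientation": TCP orientation; "wrist_force": force on the tool from outside, world axes, zero at the start; "ft_torque": the same for the moment, N m; "finger_gap": finger opening in m; "grip_force": force on a finger pad.
Only numpy, scipy, OpenCV 4.12 (cv2) and the standard library are available. Lean on these libraries where they do the work, as an engineer would, in place of code of your own. Each camera call takes 0.05 s, during which the arm holds its last target. There are 200 camera calls.

### The job

Two domed aluminium covers stand on edge in the black easels; a third lies upside down like a bowl on the rubber ring pad. Take the two out of their easels, turn each one open side up and nest them gently in the cover on the pad, so that all three cup inside each other, level and fully down, and let go; the thin covers dent, so never push them together with more than about 10 N. Leave the canister, key jar, door latch and strike plate where they are.

Things in the scene. Friction and masses are not known exactly. Their poses are not given: they have to be found in the camera images.
- cover_base: Domed aluminium cover lying crown down, like a bowl, on the pad. All 3 covers are alike: depth 36 mm, outer radius 20 at the flat crown (z=0), 36 at z=7, 48 at z=19, 60 at the rim (z=36), wall 3, crown 11 thick (inner floor at z=11). Origin: middle of the crown's outer face; z: out of the open side. Fully nested, a cover's origin is 11 mm above the one below, sideways play 2 to 4 mm.
- cover_base_ear (a point): Middle of cover_base's ear: 80 mm from the axis along the cover's +x, z=31.5. Each cover has one flat ear sticking out of the rim along +x: 12 mm thick (along y), from 58 to 94 mm from the axis, z=27 to 36. Site axes are the cover's. Ears of nested covers may point any way, but the fingers can foul an ear just below.
- cover_a: Domed aluminium cover like cover_base (same sizes, origin and axes; 0.11 to 0.23 kg), standing on edge in easel_a: axis level to 5 degrees, open side (its z) to the robot's side, ear (its x) up. Held by the ear by a tool leaning 45 degrees to the open side, half a turn about the tool's own axis brings it from on edge to open side up.
- cover_a_ear (a point): Grip point in the middle of cover_a's 12 mm thick ear, to be pinched across its y faces: 80 mm from the axis along the cover's +x, z=31.5 in its frame; about 150 mm above the shelf at the start.
- easel_a: Fixed black plastic easel, foot 75 x 120 mm, holding cover_a on edge between a 29 mm high front lip and a 94 mm high back board. Origin: on the shelf below the cover's rim plane; -x is where the cover's open side faces; the cover's axis is about 70 mm up. The cover lifts straight up out of it.
- cover_b: Domed aluminium cover like cover_base (same sizes, origin and axes; 0.11 to 0.23 kg), standing on edge in easel_b: axis level to 5 degrees, open side (its z) to the robot's side, ear (its x) up. Held by the ear by a tool leaning 45 degrees to the open side, half a turn about the tool's own axis brings it from on edge to open side up.
- cover_b_ear (a point): Grip point in the middle of cover_b's 12 mm thick ear, to be pinched across its y faces: 80 mm from the axis along the cover's +x, z=31.5 in its frame; about 150 mm above the shelf at the start.
- easel_b: Fixed black plastic easel, foot 75 x 120 mm, holding cover_b on edge between a 29 mm high front lip and a 94 mm high back board. Origin: on the shelf below the cover's rim plane; -x is where the cover's open side faces; the cover's axis is about 70 mm up. The cover lifts straight up out of it.
- pad: Fixed black rubber pad, 116 mm across, 4 mm thick, with a raised ring (inner radius 43, outer 51 mm, top at 12 mm) that keeps the first cover in place. Origin: centre of its underside, on the shelf.
- canister: Bystander: screw-top aluminium canister, 76 mm across, 112 mm high, upright. Origin: centre of its underside.
- key_jar: Bystander: clear acrylic key jar with snap lid, 84 mm across, 92 mm high, upright. Origin: centre of its underside.
- door_latch: Bystander: chrome bathroom door latch lying flat, plate 55 x 150 mm, 53 mm high over the lever. Origin: centre of its underside.
- strike_plate: Bystander: brass strike plate lying flat, 32 x 110 x 4 mm. Origin: centre of its underside.
Things that resemble listed ones, but are neither listed nor needed, are in the scene too. Several things have the shape of the pad; the one meant has the colours described above.

How it is judged:
On the way:
1. one of the two covers is nested, open side up and level, in the cover on the pad (((z of cover_a in the frame of cover_base between 0.008 and 0.0145 m and horizontal distance between cover_a and cover_base below 0.007 m and angle between cover_a's own z axis and vertical below 0.1 rad) or (z of cover_b in the frame of cover_base between 0.008 and 0.0145 m and horizontal distance between cover_b and cover_base below 0.007 m and angle between cover_b's own z axis and vertical below 0.1 rad))), for 0.2 s.
At the end, for the whole second after the job is handed in: cover_base still lies on the pad (within 12 mm of its centre, not lifted); of the other two, either one is nested in it and the last in that one: each 8 to 14.5 mm above the one below (11 mm when fully home) and within 7 mm of its axis; all three open side up within 0.1 rad of level and at rest (horizontal distance between cover_base and pad below 0.012 m and height (world z) of cover_base below 0.009 m and angle between cover_base's own z axis and vertical below 0.1 rad and linear speed of each of cover_base, cover_a, cover_b below 0.02 m/s and angular speed of each of cover_base, cover_a, cover_b below 0.2 rad/s and ((z of cover_a in the frame of cover_base between 0.008 and 0.0145 m and horizontal distance between cover_a and cover_base below 0.007 m and angle between each of cover_a, cover_b's own z axis and vertical below 0.1 rad and z of cover_b in the frame of cover_a between 0.008 and 0.0145 m and horizontal distance between cover_b and cover_a below 0.007 m) or (z of cover_b in the frame of cover_base between 0.008 and 0.0145 m and horizontal distance between cover_b and cover_base below 0.007 m and angle between each of cover_b, cover_a's own z axis and vertical below 0.1 rad and z of cover_a in the frame of cover_b between 0.008 and 0.0145 m and horizontal distance between cover_a and cover_b below 0.007 m))); the robot touches nothing.
It fails at once if a bystander is moved more than 15 mm (distance of any of canister, key_jar, door_latch, strike_plate from where it was at the start of the episode above 0.015 m).
It fails at once if covers are dropped or pressed on each other with more than 12 N (contact force between any of cover_a, cover_b and cover_base above 12 N or contact force between cover_a and cover_b above 12 N).
It also fails if it takes over 64 s, if anything falls off the work surface, if the arm or the gripper's body presses on something with over 40 N, if the wrist force passes 120 N, or if a joint passes its speed limit or range.

## Working session

There is one attempt and no reset: what is moved stays moved. The work goes in short steps, Python scripts to look and compute and a tool call to move; the robot and the scene stay as the last step left them, time stands still between calls to the robot, and variables do not carry over. Pictures are saved under pics/ and viewed, at most 10 in all, crops included, and the job is handed in when it is done.

Besides the shell and the picture viewer there is one more tool, called after "Call:" as name(argument=value, ...), one argument or row to a line, values as JSON. apply_moves: Moves the arm, as the interface text tells. Its arguments: {"type":"object","properties":{"rows":{"type":"array"},"force":{"type":"number"}},"required":["rows"]}

```bash
mkdir -p pics; cat > h.py <<'E'
import numpy as np, cv2
from scipy.spatial.transform import Rotation as R
from workcell import env, imaging, ticket
def cam(n):
    d=imaging.read_camera(n); return d
def cloud(d):
    K=d['camera_matrix'];z=d['z_map'];v,u=np.mgrid[:z.shape[0],:z.shape[1]]
    P=np.stack([(u-K[0,2])/K[0,0]*z,(v-K[1,2])/K[1,1]*z,z],-1)
    V=d['view'];return (P-V[:3,3])@V[:3,:3]
def rot(s): 
    q=s['orientation'];return R.from_quat([q[1],q[2],q[3],q[0]])
E
python3 - <<'E'
from h import *
s=env.get_state();print({k:np.round(v,3).tolist() for k,v in s.items()})
a=cam('scene');b=cam('side')
np.savez('v0.npz',sc=a['color'],sp=cloud(a),dc=b['color'],dp=cloud(b))
for d in(a,b):print(np.round(-d['view'][:3,:3].T@d['view'][:3,3],3),d['camera_matrix'][0,0],np.round(d['view'][2,:3],2))
cv2.imwrite('pics/a.png',cv2.resize(a['color'],(800,600)));cv2.imwrite('pics/b.png',cv2.resize(b['color'],(800,600)))
E
```

```text
{'clock': 0.0, 'joint_pos': [-0.14, 0.314, 0.045, 1.304, 0.0, 1.431], 'qvel': [-0.001, -0.0, 0.002, 0.0, 0.001, 0.001], 'tau': [-0.003, -48.063, 29.853, 0.02, -0.0, -0.0], 'tcp_pos': [0.574, 0.0, 0.23], 'orientation': [-0.001, 0.707, 0.707, -0.001], 'wrist_force': [0.777, -0.197, -0.065], 'ft_torque': [-0.01, 0.016, 0.038], 'grip_force': 0.0, 'finger_gap': 0.085}
[ 1.074 -0.587  0.829] 476.5315255895326 [-0.47  0.56 -0.69]
[ 0.373 -0.79   0.716] 484.04433992970047 [ 0.18  0.8  -0.58]
```

View pics/a.png

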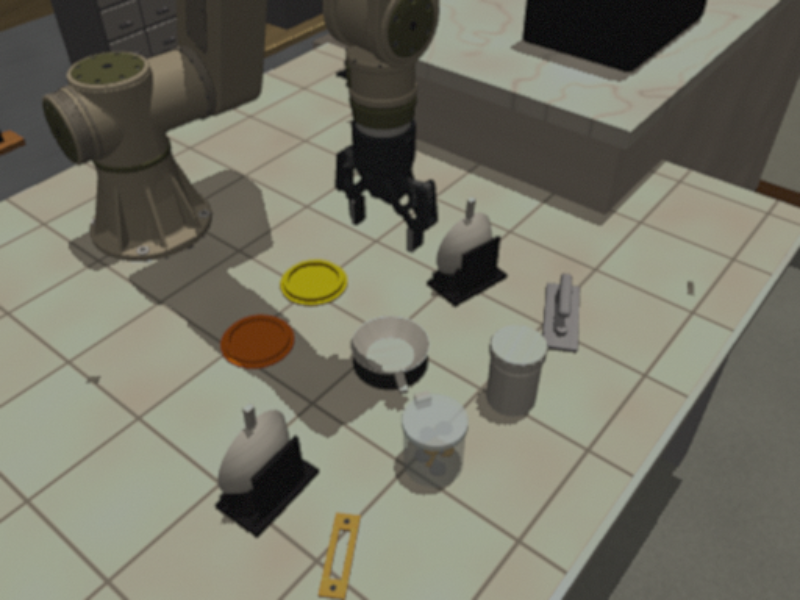

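View pics/b.png

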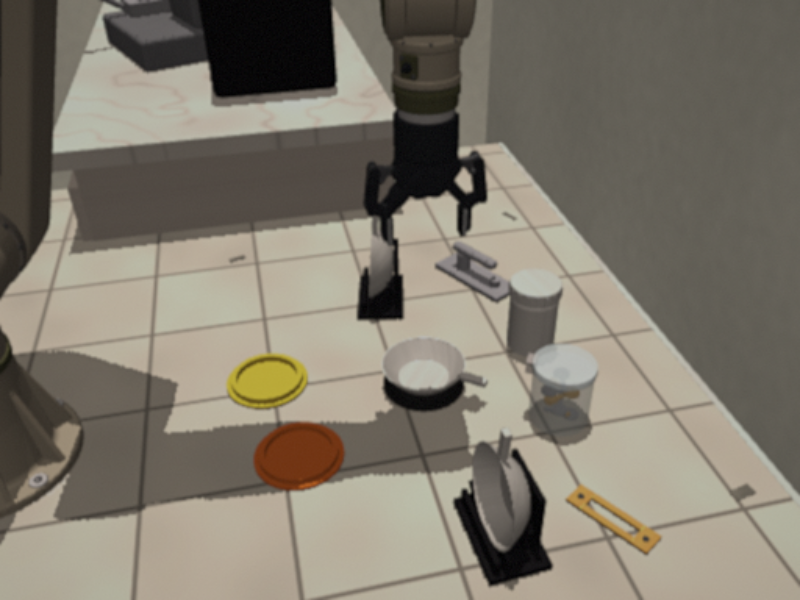

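The two pictures show these candidates:
- **Covers on edge:** near easel at scene px (265,470), ear (250,418); far easel at (467,255), ear (470,210).
- **Base cover:** the bowl on the black pad at (390,350), ear (403,380). The yellow (313,282) and orange (257,340) pads are decoys.
- **Bystanders:** canister (515,370), jar (433,440), latch (563,310), strike plate (340,555).

I choose the bowl on the black pad and the two covers with upright ears.

```bash
python3 - <<'E'
from h import *
v=np.load('v0.npz')
for tag,c,p in(('scene',v['sc'],v['sp']),('side',v['dc'],v['dp'])):
    print(tag, 'table z',np.round(np.median(p[...,2][(abs(p[...,0]-.45)<.1)&(abs(p[...,1])<.3)]),4))
    ok=np.isfinite(p).all(-1)&(p[...,0]>.2)&(p[...,0]<.95)&(abs(p[...,1])<.6)
    m=(ok&(p[...,2]>.03)&(p[...,2]<.19)).astype(np.uint8)
    n,l,st,_=cv2.connectedComponentsWithStats(m)
    for i in range(1,n):
        if st[i,4]<150: continue
        q=p[l==i];print(' blob',st[i],np.round(q.min(0),3),np.round(q.max(0),3))
        e=q[(q[:,2]>.138)]
        if len(e)>3: print('   top',len(e),np.round(np.median(e,0),4),np.round(e.min(0),4),np.round(e.max(0),4))
    dark=ok&(c.max(-1)<45)
    n,l,st,_=cv2.connectedComponentsWithStats((dark&(p[...,2]<.11)&(p[...,2]>.003)).astype(np.uint8))
    for i in range(1,n):
        if st[i,4]<100: continue
        q=p[l==i];f=q[q[:,2]<.02]
        if len(f)<10: continue
        r=cv2.minAreaRect(f[:,:2].astype(np.float32)*1000)
        b=q[(q[:,2]>.04)&(q[:,2]<.085)]
        print(' dark',st[i],'foot',np.round(r[0]),np.round(r[1]),round(r[2],1))
        if len(b)>20:
            mm,ev=np.median(b,0),cv2.fitLine(b[:,:2].astype(np.float32),cv2.DIST_HUBER,0,.001,.001).ravel()
            print('   board',len(b),np.round(mm,3),'dir',np.round(np.degrees(np.arctan2(ev[1],ev[0])),1))
    # bowl
    q=p[ok&(p[...,2]>.036)&(p[...,2]<.05)&(c.min(-1)>60)]
    print(' rim pts',len(q))
a=v['sc'];x=a[110:350,120:320];y=v['dc'][200:380,200:400];x=cv2.resize(x,(500,600));y=cv2.resize(y,(300,270))
o=np.zeros((600,800,3),np.uint8);o[:,:500]=x;o[:270,500:]=y;cv2.imwrite('pics/c.png',o)
E
```

```text
scene table z -0.0018
 blob [ 266   30  148   98 7715] [0.2   0.532 0.03 ] [0.667 0.6   0.186]
   top 3349 [0.4668 0.5432 0.1789] [0.2003 0.5322 0.138 ] [0.6675 0.5999 0.1863]
 blob [ 278  127   43   56 1367] [0.527 0.173 0.03 ] [0.598 0.282 0.166]
   top 54 [0.5559 0.2266 0.1537] [0.5468 0.2214 0.1387] [0.5601 0.2367 0.1658]
 blob [357 175  10  29 218] [0.7   0.209 0.03 ] [0.754 0.298 0.054]
 blob [224 202  52  50 463] [ 0.514 -0.059  0.03 ] [0.652 0.063 0.042]
 blob [ 312  208   39   50 1539] [0.717 0.018 0.03 ] [0.795 0.096 0.114]
 blob [ 257  250   43   54 1794] [ 0.689 -0.145  0.03 ] [ 0.778 -0.062  0.094]
 blob [ 140  258   55   69 2336] [ 0.58  -0.332  0.03 ] [ 0.63  -0.217  0.166]
   top 89 [ 0.5946 -0.2739  0.1561] [ 0.5863 -0.2789  0.1384] [ 0.5979 -0.2655  0.1656]
 dark [ 274  152   50   43 1003] foot [560. 225.] [116.  71.] 76.7
   board 320 [0.586 0.214 0.062] dir 77.2
 dark [228 233  26  16 128] foot [579. -40.] [67. 23.] 3.0
 dark [ 139  280   64   63 1685] foot [ 599. -273.] [ 72. 118.] 3.1
   board 499 [ 0.626 -0.278  0.062] dir -87.8
 rim pts 633
side table z 0.0019
[... 352 characters left out ...]
.751 0.297 0.058]
 blob [ 325  171   35   49 1392] [0.714 0.02  0.03 ] [0.792 0.099 0.116]
 blob [244 215  68  36 674] [ 0.513 -0.056  0.03 ] [0.648 0.068 0.044]
 blob [ 336  219   47   50 1794] [ 0.687 -0.143  0.03 ] [ 0.775 -0.057  0.096]
 blob [ 300  273   50   88 2199] [ 0.572 -0.33   0.03 ] [ 0.627 -0.209  0.168]
   top 133 [ 0.5876 -0.2728  0.1557] [ 0.5835 -0.2768  0.1385] [ 0.595  -0.262   0.1682]
 dark [230 154  27  50 627] foot [555. 227.] [115.  67.] 77.4
   board 58 [0.571 0.189 0.055] dir 6.4
 dark [246 243  50  20 497] foot [565. -20.] [ 63. 109.] 75.4
 dark [ 291  288   62   86 1656] foot [ 593. -272.] [ 73. 115.] 3.0
   board 180 [ 0.619 -0.304  0.058] dir -83.8
 rim pts 1699
```

View pics/c.png

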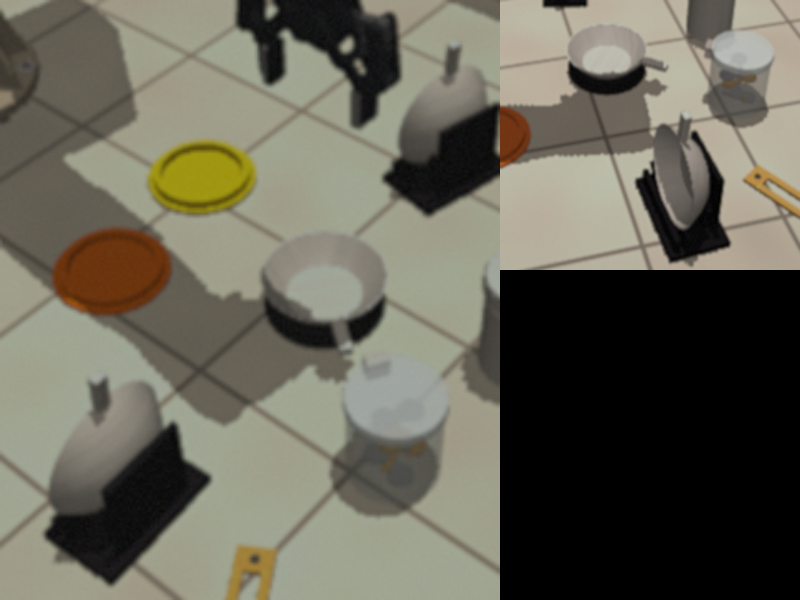

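The crop confirms the choice: two grey covers on edge with upright ears (near ear (98,393), far ear (453,55)), and a bowl on a black pad at (325,285) with its ear toward the jar.

```bash
cat >> h.py <<'E'
def tool(psi,flip,lean=45):
    "approach leaning down along azimuth psi deg; tool y = +-horizontal left of psi"
    t=np.radians(psi);l=np.radians(lean)
    n=np.array([np.cos(t),np.sin(t),0]);a=n*np.sin(l)-np.array([0,0,1])*np.cos(l)
    y=np.array([-np.sin(t),np.cos(t),0])*(-1 if flip else 1)
    return R.from_matrix(np.stack([np.cross(y,a),y,a],1))
def rel(p,Rt,p0,R0):
    return np.round(R0.inv().apply(np.array(p)-p0)*1000,1).tolist(),np.round((R0.inv()*Rt).as_rotvec(),3).tolist()
def circ(q):
    from scipy.optimize import least_squares
    f=least_squares(lambda x:np.hypot(q[:,0]-x[0],q[:,1]-x[1])-x[2],[*np.median(q[:,:2],0),.058],loss='soft_l1',f_scale=.001)
    return f.x,np.median(abs(f.fun))
E
python3 - <<'E'
from h import *
v=np.load('v0.npz')
for c,p,b in((v['sc'],v['sp'],-.0018),(v['dc'],v['dp'],.0019)):
    q=p[(abs(p[...,2]-b-.0385)<.0025)&(np.hypot(p[...,0]-.575,p[...,1]-.003)<.068)&(c.min(-1)>50)]
    f,e=circ(q);print('bowl',len(q),np.round(f,4),np.round(e,4))
    q=p[(abs(p[...,2]-b-.036)<.006)&(np.hypot(p[...,0]-f[0],p[...,1]-f[1])>.068)&(np.hypot(p[...,0]-f[0],p[...,1]-f[1])<.1)]
    m=np.median(q,0)-[*f[:2],0];print('ear',len(q),np.degrees(np.arctan2(m[1],m[0])))
s=env.get_state();p0=s['tcp_pos'];R0=rot(s)
T=tool(3,True);print(rel([.544,-.2735,.20],T,p0,R0),np.round(T.as_matrix(),2).tolist())
E
```

```text
bowl 234 [0.5754 0.0032 0.0571] 0.0013
ear 60 -38.5222945901695
bowl 269 [0.5727 0.0062 0.0576] 0.0014
ear 74 -39.63487487406235
([-273.6, -30.5, 30.4], [-0.595, 0.627, 1.433]) [[0.71, 0.05, 0.71], [0.04, -1.0, 0.04], [0.71, 0.0, -0.71]]
```

Call:
apply_moves(
  rows=[
    {"xyz": [-40, -4, 4], "turn": [-0.08, 0.08, 0.2], "grip": 0.6},
    {"xyz": [-273.6, -30.5, 30.4], "turn": [-0.595, 0.627, 1.433], "grip": 0.6},
    {"xyz": [-273.6, -30.5, 30.4], "turn": [-0.595, 0.627, 1.433], "grip": 0.6},
    {"xyz": [-273.6, -30.5, 30.4], "turn": [-0.595, 0.627, 1.433], "grip": 0.6},
    {"xyz": [-273.6, -30.5, 30.4], "turn": [-0.595, 0.627, 1.433], "grip": 0.6},
    {"xyz": [-273.6, -30.5, 30.4], "turn": [-0.595, 0.627, 1.433], "grip": 0.6},
    {"xyz": [-273.6, -30.5, 30.4], "turn": [-0.595, 0.627, 1.433], "grip": 0.6},
    {"xyz": [-273.6, -30.5, 30.4], "turn": [-0.595, 0.627, 1.433], "grip": 0.6},
    {"xyz": [-273.6, -30.5, 30.4], "turn": [-0.595, 0.627, 1.433], "grip": 0.6},
    {"xyz": [-273.6, -30.5, 30.4], "turn": [-0.595, 0.627, 1.433], "grip": 0.6},
    {"xyz": [-273.6, -30.5, 30.4], "turn": [-0.595, 0.627, 1.433], "grip": 0.6},
    {"xyz": [-273.6, -30.5, 30.4], "turn": [-0.595, 0.627, 1.433], "grip": 0.6},
  ],
  force=80,
)

```text
clock: 1.1
tcp_pos: [0.5439, -0.274, 0.2005]
orientation: [-0.01, 0.93, 0.101, 0.353]
wrist_force: [0.1, -0.2, -0.1]
finger_gap: 0.0512
grip_force: 0.0
```

```bash
python3 - <<'E'
from h import *
s=env.get_state();print(np.round(s['joint_pos'],3))
print(rel([.544,-.2735,.20],tool(3,True),s['tcp_pos'],rot(s)))
E
```

```text
[-0.888  0.06  -0.572  0.51   0.599  2.171]
([-0.2, -0.5, 0.4], [-0.059, 0.062, 0.142])
```

Call:
apply_moves(
  rows=[
    {"xyz": [-0.2, -0.5, 0.4], "turn": [-0.059, 0.062, 0.142], "grip": 0.6},
    {"xyz": [-0.2, -0.5, 0.4], "turn": [-0.059, 0.062, 0.142], "grip": 0.6},
    {"xyz": [-0.2, -0.5, 0.4], "turn": [-0.059, 0.062, 0.142], "grip": 0.6},
  ],
)

```text
clock: 1.35
tcp_pos: [0.5428, -0.2713, 0.1985]
orientation: [-0.011, 0.924, 0.027, 0.381]
wrist_force: [-1.0, 1.4, -0.5]
finger_gap: 0.0514
grip_force: 0.0
```

```bash
python3 - <<'E'
from h import *
s=env.get_state();R0=rot(s);p0=s['tcp_pos'];print(np.round(p0,4),np.round(R0.as_matrix(),3).tolist())
o=[]
for n in('side','wrist'):
    d=cam(n);p=cloud(d);c=d['color']
    ok=(np.linalg.norm(p[...,:2]-[.59,-.271],axis=-1)<.03)&(p[...,2]>.136)&(p[...,2]<.172)&(p[...,2]<(.172))
    q=p[ok&(c.min(-1)>45)];print(n,len(q))
    if len(q):print(np.round(np.percentile(q,[2,50,98],axis=0),4).tolist())
    o.append(c)
print(rel([.6004,-.2705,.144],tool(3,True),p0,R0))
cv2.imwrite('pics/d.png',np.hstack([cv2.resize(o[0][200:380,250:400],(350,420)),cv2.resize(o[1],(450,338))[:420] if 0 else cv2.copyMakeBorder(cv2.resize(o[1],(448,336)),0,84,0,2,cv2.BORDER_CONSTANT)]))
E
```

```text
[ 0.5428 -0.2713  0.1985] [[0.708, 0.057, 0.704], [0.041, -0.998, 0.04], [0.705, 0.0, -0.709]]
side 139
[[0.584, -0.2759, 0.1371], [0.5874, -0.2733, 0.1551], [0.5942, -0.2635, 0.1675]]
wrist 610
[[0.5849, -0.276, 0.137], [0.5867, -0.2705, 0.1596], [0.5948, -0.2647, 0.1661]]
([2.4, 2.6, 79.2], [-0.004, 0.003, 0.004])
```

View pics/d.png

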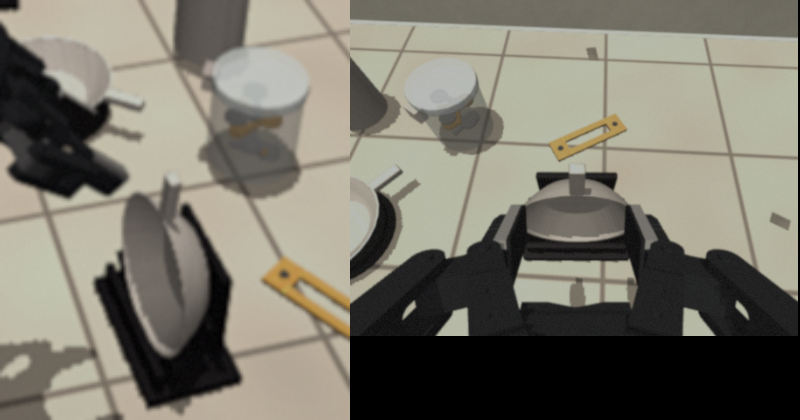

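The wrist view shows the ear at (577,178), centred between the fingers. The side view shows the same ear at (172,190), upright and clear.

Call:
apply_moves(
  rows=[
    {"xyz": [1, 1, 20], "turn": [0, 0, 0], "grip": 0.6},
    {"xyz": [2, 2, 45], "turn": [0, 0, 0], "grip": 0.6},
    {"xyz": [2, 2, 65], "turn": [0, 0, 0], "grip": 0.6},
    {"xyz": [2, 2, 76], "turn": [0, 0, 0], "grip": 0.6},
    {"xyz": [2, 2, 79], "turn": [0, 0, 0], "grip": 0.6},
    {"xyz": [2, 2, 79], "turn": [0, 0, 0], "grip": 0.4},
    {"xyz": [2, 2, 79], "turn": [0, 0, 0], "grip": 0.2},
    {"xyz": [2, 2, 79], "turn": [0, 0, 0], "grip": 0.0},
    {"xyz": [2, 2, 79], "turn": [0, 0, 0], "grip": 0.0},
    {"xyz": [2, 2, 79], "turn": [0, 0, 0], "grip": 0.0},
    {"xyz": [2, 2, 79], "turn": [0, 0, 0], "grip": 0.0},
    {"xyz": [2, 2, 79], "turn": [0, 0, 0], "grip": 0.0},
  ],
  force=80,
)

```text
clock: 2.45
tcp_pos: [0.6017, -0.2719, 0.1464]
orientation: [-0.01, 0.924, 0.028, 0.382]
wrist_force: [-0.8, 2.4, 2.6]
finger_gap: 0.0096
grip_force: 78.3
```

Call:
apply_moves(
  rows=[
    {"xyz": [3, 0, -3], "turn": [0, 0, 0], "grip": 0.0},
    {"xyz": [10, 0, -10], "turn": [0, 0, 0], "grip": 0.0},
    {"xyz": [20, 0, -20], "turn": [0, 0, 0], "grip": 0.0},
    {"xyz": [34, 0, -34], "turn": [0, 0, 0], "grip": 0.0},
    {"xyz": [49, 0, -49], "turn": [0, 0, 0], "grip": 0.0},
    {"xyz": [64, 0, -64], "turn": [0, 0, 0], "grip": 0.0},
    {"xyz": [78, 0, -78], "turn": [0, 0, 0], "grip": 0.0},
    {"xyz": [88, 0, -88], "turn": [0, 0, 0], "grip": 0.0},
    {"xyz": [92, 0, -92], "turn": [0, 0, 0], "grip": 0.0},
    {"xyz": [92, 0, -92], "turn": [0, 0, 0], "grip": 0.0},
  ],
)

```text
clock: 3.28
tcp_pos: [0.6025, -0.2725, 0.2783]
orientation: [-0.008, 0.923, 0.028, 0.383]
wrist_force: [-0.1, -1.4, -0.7]
finger_gap: 0.0102
grip_force: 78.1
```

```bash
python3 - <<'E'
from h import *
s=env.get_state();print(np.round(s['joint_pos'],3),s['finger_gap'],s['wrist_force'])
a=cam('scene')['color'];b=cam('side')['color']
cv2.imwrite('pics/e.png',np.hstack([cv2.resize(a,(400,300)),cv2.resize(b,(400,300))]))
E
```

```text
[-0.795  0.021 -0.47   0.494  0.559  2.459] 0.010184710946364597 [-0.10393906 -1.40932749 -0.71582518]
```

View pics/e.png

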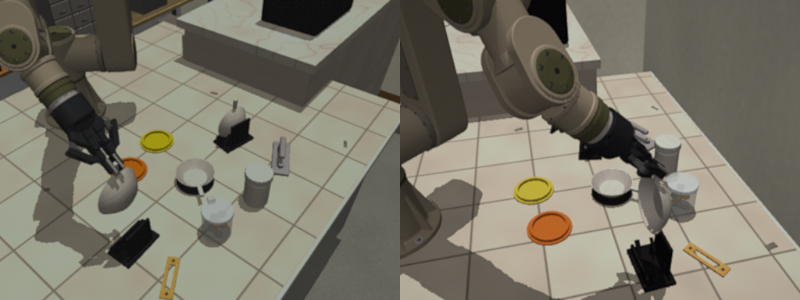

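The cover is out of its easel and held by the ear at (118,172) in the left picture. Next is the half turn.

Call:
apply_moves(
  rows=[
    {"xyz": [0, 0, 0], "turn": [0, 0, -0.03], "grip": 0.0},
    {"xyz": [0, 0, 0], "turn": [0, 0, -0.09], "grip": 0.0},
    {"xyz": [0, 0, 0], "turn": [0, 0, -0.18], "grip": 0.0},
    {"xyz": [0, 0, 0], "turn": [0, 0, -0.29], "grip": 0.0},
    {"xyz": [0, 0, 0], "turn": [0, 0, -0.4], "grip": 0.0},
    {"xyz": [0, 0, 0], "turn": [0, 0, -0.51], "grip": 0.0},
    {"xyz": [0, 0, 0], "turn": [0, 0, -0.62], "grip": 0.0},
    {"xyz": [0, 0, 0], "turn": [0, 0, -0.73], "grip": 0.0},
    {"xyz": [0, 0, 0], "turn": [0, 0, -0.84], "grip": 0.0},
    {"xyz": [0, 0, 0], "turn": [0, 0, -0.95], "grip": 0.0},
    {"xyz": [0, 0, 0], "turn": [0, 0, -1.06], "grip": 0.0},
    {"xyz": [0, 0, 0], "turn": [0, 0, -1.17], "grip": 0.0},
  ],
)

```text
clock: 4.38
tcp_pos: [0.6011, -0.2709, 0.2733]
orientation: [0.202, 0.754, 0.535, 0.323]
wrist_force: [-0.1, 0.2, -1.4]
finger_gap: 0.0101
grip_force: 78.1
```

Call:
apply_moves(
  rows=[
    {"xyz": [0, 0, 0], "turn": [0, 0, -0.11], "grip": 0.0},
    {"xyz": [0, 0, 0], "turn": [0, 0, -0.22], "grip": 0.0},
    {"xyz": [0, 0, 0], "turn": [0, 0, -0.33], "grip": 0.0},
    {"xyz": [0, 0, 0], "turn": [0, 0, -0.44], "grip": 0.0},
    {"xyz": [0, 0, 0], "turn": [0, 0, -0.55], "grip": 0.0},
    {"xyz": [0, 0, 0], "turn": [0, 0, -0.66], "grip": 0.0},
    {"xyz": [0, 0, 0], "turn": [0, 0, -0.77], "grip": 0.0},
    {"xyz": [0, 0, 0], "turn": [0, 0, -0.88], "grip": 0.0},
    {"xyz": [0, 0, 0], "turn": [0, 0, -0.99], "grip": 0.0},
    {"xyz": [0, 0, 0], "turn": [0, 0, -1.1], "grip": 0.0},
    {"xyz": [0, 0, 0], "turn": [0, 0, -1.21], "grip": 0.0},
    {"xyz": [0, 0, 0], "turn": [0, 0, -1.32], "grip": 0.0},
  ],
)

```text
clock: 5.38
tcp_pos: [0.6011, -0.2709, 0.2733]
orientation: [0.357, 0.268, 0.885, 0.131]
wrist_force: [-0.0, 0.2, -1.2]
finger_gap: 0.0099
grip_force: 78.1
```

Call:
apply_moves(
  rows=[
    {"xyz": [0, 0, 0], "turn": [0, 0, -0.11], "grip": 0.0},
    {"xyz": [0, 0, 0], "turn": [0, 0, -0.22], "grip": 0.0},
    {"xyz": [0, 0, 0], "turn": [0, 0, -0.33], "grip": 0.0},
    {"xyz": [0, 0, 0], "turn": [0, 0, -0.44], "grip": 0.0},
    {"xyz": [0, 0, 0], "turn": [0, 0, -0.53], "grip": 0.0},
    {"xyz": [0, 0, 0], "turn": [0, 0, -0.6], "grip": 0.0},
    {"xyz": [0, 0, 0], "turn": [0, 0, -0.64], "grip": 0.0},
    {"xyz": [0, 0, 0], "turn": [0, 0, -0.65], "grip": 0.0},
    {"xyz": [0, 0, 0], "turn": [0, 0, -0.65], "grip": 0.0},
  ],
)

```text
clock: 6.13
tcp_pos: [0.6014, -0.2711, 0.2741]
orientation: [0.381, -0.026, 0.924, 0.011]
wrist_force: [0.5, 0.1, -1.3]
finger_gap: 0.0098
grip_force: 78.1
```

```bash
python3 - <<'E'
from h import *
s=env.get_state();R0=rot(s);p0=np.array(s['tcp_pos']);print(np.round(s['joint_pos'],3),s['finger_gap'],np.round(p0,4),np.round(R0.as_matrix(),3).tolist())
# desired: tool azimuth 20, ear toward robot; ear grip ~ 82 mm from axis, TCP = G+.014a
for psi in(20,):
    T=tool(psi,False);n=T.apply([0,0,1]);h=n*[1,1,0]/np.hypot(n[0],n[1])
    # TCP radial offset from axis, z offset: from cover frame (82,31.5)+.014*(-.707,-.707)
    C=np.array([.574,.0047,.10]);P=C-h*(.082-.0099)+[0,0,.0315-.0099]
    print(P,rel(P,T,p0,R0))
E
```

```text
[-0.795  0.024 -0.474  0.494  0.559 -0.681] 0.00983225138554362 [ 0.6014 -0.2711  0.2741] [[-0.709, -0.057, 0.703], [-0.04, 0.998, 0.041], [-0.704, 0.001, -0.71]]
[ 0.50624816 -0.01995965  0.1216    ] ([164.8, 256.0, 51.5], [-0.206, -0.004, -0.207])
```

Call:
apply_moves(
  rows=[
    {"xyz": [4, 8, 1], "turn": [-0.01, 0, -0.01], "grip": 0.0},
    {"xyz": [14, 26, 2], "turn": [-0.02, 0, -0.02], "grip": 0.0},
    {"xyz": [28, 52, 5], "turn": [-0.04, 0, -0.04], "grip": 0.0},
    {"xyz": [45, 84, 8], "turn": [-0.07, 0, -0.07], "grip": 0.0},
    {"xyz": [62, 117, 11], "turn": [-0.1, 0, -0.1], "grip": 0.0},
    {"xyz": [80, 150, 14], "turn": [-0.12, 0, -0.12], "grip": 0.0},
    {"xyz": [97, 182, 17], "turn": [-0.15, 0, -0.15], "grip": 0.0},
    {"xyz": [113, 211, 20], "turn": [-0.17, 0, -0.17], "grip": 0.0},
    {"xyz": [125, 234, 22], "turn": [-0.19, 0, -0.19], "grip": 0.0},
    {"xyz": [133, 249, 23], "turn": [-0.2, 0, -0.2], "grip": 0.0},
    {"xyz": [136.6, 255, 23], "turn": [-0.206, -0.004, -0.207], "grip": 0.0},
    {"xyz": [136.6, 256, 23], "turn": [-0.206, -0.004, -0.207], "grip": 0.0},
  ],
)

```text
clock: 7.13
tcp_pos: [0.5053, -0.0191, 0.1615]
orientation: [0.377, -0.161, 0.91, 0.067]
wrist_force: [-0.1, -0.3, -1.4]
finger_gap: 0.0101
grip_force: 78.2
```

```bash
cat >> h.py <<'E'
def rimfit(p,c,C,zlo,zhi,ear):
    "rim plane+circle of a bowl near C: points of the upper band; plane by PCA on top rim pts"
    r=np.hypot(p[...,0]-C[0],p[...,1]-C[1]);az=np.degrees(np.arctan2(p[...,1]-C[1],p[...,0]-C[0]))
    da=abs((az-ear+180)%360-180)
    m=(r<.068)&(r>.048)&(p[...,2]>zlo)&(p[...,2]<zhi)&(c.min(-1)>45)&(da>25)
    q=p[m];a=az[m]
    # highest points in each azimuth bin = rim
    t=[]
    for k in range(-180,180,6):
        b=q[(a>=k)&(a<k+6)]
        if len(b)>4: t.append(np.percentile(b[:,2],92)); t[-1]=b[b[:,2]>=t[-1]-.0015].mean(0)
    t=np.array(t);A=np.c_[t[:,:2]-C[:2],np.ones(len(t))]
    k=np.linalg.lstsq(A,t[:,2],rcond=None)[0];e=A@k-t[:,2];g=abs(e)<.002
    k=np.linalg.lstsq(A[g],t[g,2],rcond=None)[0]
    f,er=circ(t);return len(t),np.round(f,4),round(float(er),4),'plane slope xy',np.round(k[:2],3),'z',round(float(k[2]),4)
E
python3 - <<'E'
from h import *
s=env.get_state();R0=rot(s);p0=np.array(s['tcp_pos']);print(np.round(s['joint_pos'],3),np.round(p0,4),s['finger_gap'])
o=[]
for n in('scene','side'):
    d=cam(n);p=cloud(d);c=d['color'];np.savez('v1%s.npz'%n,c=c,p=p)
    print(n,rimfit(p,c,[.574,.004],.155,.19,200));o.append(c)
    r=np.hypot(p[...,0]-.574,p[...,1]-.004);q=p[(r<.07)&(p[...,2]>.12)&(p[...,2]<.2)];print(len(q),np.round(np.percentile(q[:,2],[1,20,50,80,99]),4))
cv2.imwrite('pics/f.png',np.hstack([cv2.resize(a[100:325,100:400],(400,300)) for a in o]))
E
```

```text
[-0.545 -0.182 -0.968  0.226  0.585 -0.724] [ 0.5053 -0.0191  0.1615] 0.010092365769803921
scene (44, array([0.5765, 0.004 , 0.0572]), 0.0006, 'plane slope xy', array([0.088, 0.012]), 'z', 0.1798)
1629 [0.1514 0.1556 0.1636 0.1744 0.1846]
side (46, array([0.575 , 0.0052, 0.0575]), 0.0005, 'plane slope xy', array([0.079, 0.005]), 'z', 0.1845)
1725 [0.1568 0.1611 0.1706 0.1808 0.1897]
```

View pics/f.png

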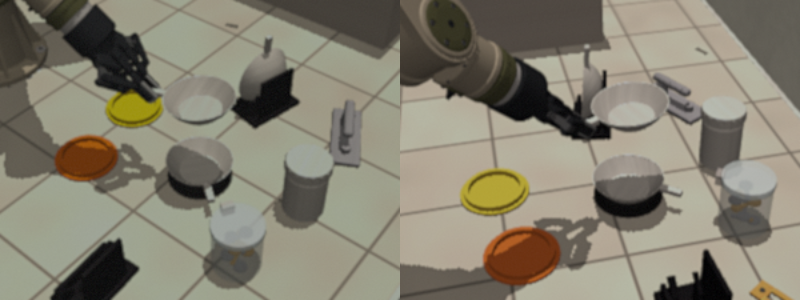

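The held cover is open side up above the base, at (200,98) left and (628,108) right. Its far side sits about 4.7° high. I'll calibrate the rim fit on the base cover, then plan the levelling.

```bash
python3 - <<'E'
from h import *
v=np.load('v0.npz')
print(rimfit(v['sp'],v['sc'],[.5754,.0035],.02,.05,-39));print(rimfit(v['dp'],v['dc'],[.573,.006],.025,.055,-39))
s=env.get_state();R0=rot(s);p0=np.array(s['tcp_pos'])
rv=R.from_rotvec([-.009,.083,0]);C=np.array([.5755,.0046,.165])
P=C+rv.apply(p0-C)
for dz in(0,-.05,-.07):print(rel(P+[0,0,dz],rv*R0,p0,R0))
print('axes',np.round(R0.as_matrix(),3).tolist())
E
```

```text
(42, array([0.5754, 0.0033, 0.0574]), 0.0005, 'plane slope xy', array([-0.004, -0.004]), 'z', 0.0373)
(45, array([0.5722, 0.0063, 0.0576]), 0.0005, 'plane slope xy', array([ 0.005, -0.005]), 'z', 0.0412)
([-4.2, -0.0, -4.1], [-0.014, 0.081, 0.014])
([31.2, 0.1, 31.2], [-0.014, 0.081, 0.014])
([45.4, 0.2, 45.3], [-0.014, 0.081, 0.014])
axes [[-0.662, -0.342, 0.667], [-0.244, 0.94, 0.24], [-0.709, -0.003, -0.705]]
```

Call:
apply_moves(
  rows=[
    {"xyz": [-2, 0, -2], "turn": [-0.007, 0.04, 0.007], "grip": 0.0},
    {"xyz": [-4.2, 0, -4.1], "turn": [-0.014, 0.081, 0.014], "grip": 0.0},
    {"xyz": [2, 0, 2], "turn": [-0.014, 0.081, 0.014], "grip": 0.0},
    {"xyz": [10, 0, 10], "turn": [-0.014, 0.081, 0.014], "grip": 0.0},
    {"xyz": [20, 0, 20], "turn": [-0.014, 0.081, 0.014], "grip": 0.0},
    {"xyz": [30, 0.1, 30], "turn": [-0.014, 0.081, 0.014], "grip": 0.0},
    {"xyz": [38, 0.2, 38], "turn": [-0.014, 0.081, 0.014], "grip": 0.0},
    {"xyz": [44, 0.2, 44], "turn": [-0.014, 0.081, 0.014], "grip": 0.0},
    {"xyz": [45.4, 0.2, 45.3], "turn": [-0.014, 0.081, 0.014], "grip": 0.0},
    {"xyz": [45.4, 0.2, 45.3], "turn": [-0.014, 0.081, 0.014], "grip": 0.0},
    {"xyz": [45.4, 0.2, 45.3], "turn": [-0.014, 0.081, 0.014], "grip": 0.0},
  ],
)

```text
clock: 8.15
tcp_pos: [0.5078, -0.0217, 0.0995]
orientation: [0.34, -0.16, 0.924, 0.068]
wrist_force: [-0.4, 0.0, -1.7]
finger_gap: 0.0097
grip_force: 78.2
```

```bash
cat > m.py <<'E'
from h import *
import sys
C=[float(sys.argv[1]),float(sys.argv[2])];z=float(sys.argv[3]);ear=float(sys.argv[4])
s=env.get_state();R0=rot(s);p0=np.array(s['tcp_pos']);print(np.round(s['joint_pos'],3),np.round(p0,4),round(s['finger_gap'],4),np.round(s['wrist_force'],1),np.round(s['clock'],2))
for n,b,o in(('scene',[.5754,.0033],.0373),('side',[.5722,.0063],.0412)):
    d=cam(n);p=cloud(d);c=d['color'];f=rimfit(p,c,C,z-.02,z+.012,ear);print(n,f,'off mm',np.round((f[1][:2]-b)*1000,1),'h mm',round((f[-1]-o)*1000,1))
print('axes',np.round(R0.as_matrix(),3).tolist())
E
python3 m.py .575 .0045 .112 200
```

```text
[-0.513 -0.043 -0.991  0.124  0.525 -0.718] [ 0.5078 -0.0217  0.0995] 0.0097 [-0.4  0.  -1.7] 8.15
scene (46, array([0.5802, 0.0007, 0.0575]), 0.0004, 'plane slope xy', array([ 0.013, -0.004]), 'z', 0.1126) off mm [ 4.8 -2.6] h mm 75.3
side (50, array([0.5776, 0.0039, 0.0575]), 0.0004, 'plane slope xy', array([ 0.002, -0.003]), 'z', 0.1161) off mm [ 5.4 -2.4] h mm 74.9
axes [[-0.718, -0.341, 0.606], [-0.249, 0.94, 0.233], [-0.65, 0.016, -0.76]]
```

```bash
python3 - <<'E'
from h import *
s=env.get_state();R0=rot(s);p0=np.array(s['tcp_pos'])
C=np.array([.579,.0023,.1]);D=np.array([.574,.0048,.1])
for k in(.5,1):
    rv=R.from_rotvec([0,0,.52*k])*R.from_rotvec(np.array([-.002,.005,0])*k);print(rel(C+(D-C)*k+rv.apply(p0-C),rv*R0,p0,R0))
E
```

```text
([-0.4, -17.3, -0.3], [-0.169, 0.007, -0.198])
([-4.5, -33.5, 2.6], [-0.337, 0.013, -0.396])
```

Call:
apply_moves(
  rows=[
    {"xyz": [0, -3, 0], "turn": [-0.03, 0.001, -0.035], "grip": 0.0},
    {"xyz": [-0.1, -8, -0.1], "turn": [-0.08, 0.003, -0.095], "grip": 0.0},
    {"xyz": [-0.4, -17.3, -0.3], "turn": [-0.169, 0.007, -0.198], "grip": 0.0},
    {"xyz": [-2, -25, 1], "turn": [-0.25, 0.01, -0.294], "grip": 0.0},
    {"xyz": [-4, -31, 2.2], "turn": [-0.31, 0.012, -0.364], "grip": 0.0},
    {"xyz": [-4.5, -33.5, 2.6], "turn": [-0.337, 0.013, -0.396], "grip": 0.0},
    {"xyz": [-4.5, -33.5, 2.6], "turn": [-0.337, 0.013, -0.396], "grip": 0.0},
    {"xyz": [-4.5, -33.5, 2.6], "turn": [-0.337, 0.013, -0.396], "grip": 0.0},
  ],
)

```text
clock: 8.92
tcp_pos: [0.524, -0.0513, 0.0992]
orientation: [0.309, -0.392, 0.853, 0.152]
wrist_force: [-0.2, 1.4, -0.8]
finger_gap: 0.01
grip_force: 78.3
```

```bash
python3 m.py .574 .005 .112 230
```

```text
[-0.644  0.239 -0.601  0.697  0.702 -1.493] [ 0.524  -0.0513  0.0992] 0.01 [-0.2  1.4 -0.8] 8.92
scene (42, array([0.575 , 0.0032, 0.0576]), 0.0005, 'plane slope xy', array([ 0.008, -0.007]), 'z', 0.1114) off mm [-0.4 -0.1] h mm 74.1
side (36, array([0.5712, 0.0067, 0.0575]), 0.0004, 'plane slope xy', array([ 0.014, -0.01 ]), 'z', 0.115) off mm [-1.   0.4] h mm 73.8
axes [[-0.503, -0.762, 0.408], [-0.575, 0.647, 0.501], [-0.646, 0.017, -0.763]]
```

Call:
apply_moves(
  rows=[
    {"xyz": [2, -0.5, 2.8], "turn": [0, 0, 0], "grip": 0.0},
    {"xyz": [7, -0.7, 8.5], "turn": [0, 0, 0], "grip": 0.0},
    {"xyz": [13, -0.8, 16], "turn": [0, 0, 0], "grip": 0.0},
    {"xyz": [19, -1, 23], "turn": [0, 0, 0], "grip": 0.0},
    {"xyz": [25, -1.2, 30], "turn": [0, 0, 0], "grip": 0.0},
    {"xyz": [30, -1.3, 36], "turn": [0, 0, 0], "grip": 0.0},
    {"xyz": [33.5, -1.4, 40], "turn": [0, 0, 0], "grip": 0.0},
    {"xyz": [35, -1.4, 42], "turn": [0, 0, 0], "grip": 0.0},
    {"xyz": [35, -1.4, 42], "turn": [0, 0, 0], "grip": 0.0},
    {"xyz": [35, -1.4, 42], "turn": [0, 0, 0], "grip": 0.0},
  ],
)

```text
clock: 9.85
tcp_pos: [0.5238, -0.0505, 0.0444]
orientation: [0.308, -0.392, 0.853, 0.152]
wrist_force: [-0.8, 0.5, -1.3]
finger_gap: 0.0104
grip_force: 78.3
```

```bash
python3 m.py .574 .005 .06 230
```

```text
[-0.643  0.324 -0.662  0.553  0.702 -1.494] [ 0.5238 -0.0505  0.0444] 0.0104 [-0.8  0.5 -1.3] 9.85
scene (37, array([0.5752, 0.0037, 0.0573]), 0.0005, 'plane slope xy', array([ 0.009, -0.006]), 'z', 0.0568) off mm [-0.2  0.4] h mm 19.5
side (42, array([0.5722, 0.0068, 0.0574]), 0.0005, 'plane slope xy', array([-0.003, -0.007]), 'z', 0.0609) off mm [0.  0.5] h mm 19.7
axes [[-0.502, -0.763, 0.407], [-0.575, 0.646, 0.502], [-0.646, 0.018, -0.763]]
```

Call:
apply_moves(
  rows=[
    {"xyz": [0.65, 0, 0.76], "turn": [0, 0, 0], "grip": 0.0},
    {"xyz": [1.3, 0, 1.5], "turn": [0, 0, 0], "grip": 0.0},
    {"xyz": [1.9, 0, 2.3], "turn": [0, 0, 0], "grip": 0.0},
    {"xyz": [2.6, 0, 3.0], "turn": [0, 0, 0], "grip": 0.0},
    {"xyz": [3.2, 0, 3.8], "turn": [0, 0, 0], "grip": 0.0},
    {"xyz": [3.9, 0, 4.6], "turn": [0, 0, 0], "grip": 0.0},
    {"xyz": [4.2, 0, 5.0], "turn": [0, 0, 0], "grip": 0.0},
    {"xyz": [4.5, 0, 5.3], "turn": [0, 0, 0], "grip": 0.0},
    {"xyz": [4.7, 0, 5.5], "turn": [0, 0, 0], "grip": 0.0},
    {"xyz": [4.7, 0, 5.5], "turn": [0, 0, 0], "grip": 0.0},
    {"xyz": [4.7, 0, 5.5], "turn": [0, 0, 0], "grip": 0.0},
  ],
)

```text
clock: 10.87
tcp_pos: [0.5237, -0.0504, 0.0372]
orientation: [0.308, -0.392, 0.853, 0.152]
wrist_force: [-0.8, 0.1, -1.4]
finger_gap: 0.0098
grip_force: 78.3
```

```bash
python3 m.py .574 .005 .054 230
```

```text
[-0.643  0.336 -0.669  0.534  0.702 -1.494] [ 0.5237 -0.0504  0.0372] 0.0098 [-0.8  0.1 -1.4] 10.87
scene (50, array([0.5748, 0.0039, 0.0573]), 0.0005, 'plane slope xy', array([ 0.003, -0.008]), 'z', 0.0498) off mm [-0.6  0.6] h mm 12.5
side (42, array([0.5716, 0.0075, 0.0574]), 0.0004, 'plane slope xy', array([-0.008, -0.003]), 'z', 0.0533) off mm [-0.6  1.2] h mm 12.1
axes [[-0.502, -0.763, 0.407], [-0.576, 0.646, 0.502], [-0.646, 0.018, -0.763]]
```

Call:
apply_moves(
  rows=[
    {"xyz": [0.15, 0, 0.2], "turn": [0, 0, 0], "grip": 0.0},
    {"xyz": [0.3, 0, 0.35], "turn": [0, 0, 0], "grip": 0.0},
    {"xyz": [0.4, 0, 0.5], "turn": [0, 0, 0], "grip": 0.0},
    {"xyz": [0.5, 0, 0.6], "turn": [0, 0, 0], "grip": 0.0},
    {"xyz": [0.6, 0, 0.7], "turn": [0, 0, 0], "grip": 0.0},
    {"xyz": [0.6, 0, 0.7], "turn": [0, 0, 0], "grip": 0.0},
  ],
)

```text
clock: 11.47
tcp_pos: [0.5236, -0.0504, 0.0362]
orientation: [0.308, -0.392, 0.853, 0.152]
wrist_force: [-0.6, 0.6, -1.4]
finger_gap: 0.0099
grip_force: 78.3
```

Call:
apply_moves(
  rows=[
    {"xyz": [0.1, 0, 0.15], "turn": [0, 0, 0], "grip": 0.0},
    {"xyz": [0.1, 0, 0.15], "turn": [0, 0, 0], "grip": 0.0},
    {"xyz": [0.2, 0, 0.25], "turn": [0, 0, 0], "grip": 0.0},
    {"xyz": [0.2, 0, 0.25], "turn": [0, 0, 0], "grip": 0.0},
  ],
)

```text
clock: 11.8
tcp_pos: [0.5236, -0.0504, 0.0359]
orientation: [0.309, -0.392, 0.853, 0.152]
wrist_force: [-0.4, 0.0, -0.7]
finger_gap: 0.01
grip_force: 78.4
```

Call:
apply_moves(
  rows=[
    {"xyz": [0.1, 0, 0.12], "turn": [0, 0, 0], "grip": 0.0},
    {"xyz": [0.1, 0, 0.12], "turn": [0, 0, 0], "grip": 0.0},
    {"xyz": [0.2, 0, 0.23], "turn": [0, 0, 0], "grip": 0.0},
    {"xyz": [0.2, 0, 0.23], "turn": [0, 0, 0], "grip": 0.0},
  ],
)

```text
clock: 12.13
tcp_pos: [0.5237, -0.0504, 0.0357]
orientation: [0.309, -0.392, 0.853, 0.152]
wrist_force: [-0.2, 0.1, 1.3]
finger_gap: 0.0098
grip_force: 78.6
```

Call:
apply_moves(
  rows=[
    {"xyz": [0, 0, 0], "turn": [0, 0, 0], "grip": 0.16},
    {"xyz": [0, 0, 0], "turn": [0, 0, 0], "grip": 0.22},
    {"xyz": [0, 0, 0], "turn": [0, 0, 0], "grip": 0.3},
    {"xyz": [0, 0, 0], "turn": [0, 0, 0], "grip": 0.36},
    {"xyz": [0, 0, 0], "turn": [0, 0, 0], "grip": 0.36},
    {"xyz": [0, 0, -5], "turn": [0, 0, 0], "grip": 0.36},
    {"xyz": [0, 0, -15], "turn": [0, 0, 0], "grip": 0.36},
    {"xyz": [0, 0, -35], "turn": [0, 0, 0], "grip": 0.4},
    {"xyz": [0, 0, -65], "turn": [0, 0, 0], "grip": 0.5},
    {"xyz": [0, 0, -95], "turn": [0, 0, 0], "grip": 0.6},
    {"xyz": [0, 0, -120], "turn": [0, 0, 0], "grip": 0.6},
    {"xyz": [0, 0, -125], "turn": [0, 0, 0], "grip": 0.6},
  ],
)

```text
clock: 13.13
tcp_pos: [0.4733, -0.1161, 0.1341]
orientation: [0.309, -0.392, 0.853, 0.15]
wrist_force: [0.1, -0.4, -0.3]
finger_gap: 0.051
grip_force: 0.0
```

```bash
python3 m.py .574 .005 .051 230; python3 - <<'E'
from h import *
v=np.load('v0.npz')
s=env.get_state();R0=rot(s);p0=np.array(s['tcp_pos'])
# far cover: fresh ear measurement
for n,b in(('scene',-.0018),('side',.0019)):
    d=cam(n);p=cloud(d);c=d['color']
    ok=(np.linalg.norm(p[...,:2]-[.552,.229],axis=-1)<.03)&(p[...,2]-b>.14)&(p[...,2]<.175)&(c.min(-1)>45)
    q=p[ok];print(n,len(q),np.round(np.percentile(q,[2,50,98],axis=0),4).tolist() if len(q) else '')
E
```

```text
[-0.832  0.215 -0.531  0.946  0.693 -1.738] [ 0.4733 -0.1161  0.1341] 0.051 [ 0.1 -0.4 -0.3] 13.13
scene (50, array([0.5747, 0.0039, 0.0574]), 0.0004, 'plane slope xy', array([-0.003, -0.005]), 'z', 0.0485) off mm [-0.7  0.6] h mm 11.2
side (44, array([0.5718, 0.0073, 0.0573]), 0.0004, 'plane slope xy', array([-0.001,  0.001]), 'z', 0.0519) off mm [-0.4  1. ] h mm 10.7
axes [[-0.501, -0.762, 0.41], [-0.576, 0.647, 0.499], [-0.646, 0.013, -0.764]]
scene 51 [[0.5486, 0.2224, 0.1395], [0.5558, 0.2278, 0.1536], [0.5594, 0.2352, 0.1637]]
side 45 [[0.5467, 0.2259, 0.1437], [0.5516, 0.2289, 0.1575], [0.5552, 0.2375, 0.1691]]
```

The first cover is nested: rim 11 mm above the base's, offset under 1 mm, level. Next is the far cover, moving the tool to it through a tool-down waypoint.

```bash
python3 - <<'E'
from h import *
s=env.get_state();R0=rot(s);p0=np.array(s['tcp_pos'])
t=np.radians(200);y=np.array([np.cos(t),np.sin(t),0]);z=np.array([0,0,-1.]);M=R.from_matrix(np.stack([np.cross(y,z),y,z],1))
T=tool(-13,True);a=T.apply([0,0,1]);G=np.array([.562,.228,.144]);pm=np.array([.46,.08,.28])
print(rel(pm,M,p0,R0));print(rel(G-.08*a,T,pm,M))
E
```

```text
([-201.1, 136.8, -22.5], [-0.353, 0.645, -1.012])
([-135.0, -99.0, 79.4], [0.39, 0.718, -0.941])
```

Call:
apply_moves(
  rows=[
    {"xyz": [-20, 4, -2], "turn": [-0.03, 0.05, -0.08], "grip": 0.6},
    {"xyz": [-45, 20, -5], "turn": [-0.06, 0.11, -0.17], "grip": 0.6},
    {"xyz": [-75, 40, -8], "turn": [-0.1, 0.18, -0.28], "grip": 0.6},
    {"xyz": [-100, 62, -11], "turn": [-0.13, 0.24, -0.38], "grip": 0.6},
    {"xyz": [-125, 82, -14], "turn": [-0.17, 0.31, -0.48], "grip": 0.6},
    {"xyz": [-150, 100, -17], "turn": [-0.2, 0.37, -0.58], "grip": 0.6},
    {"xyz": [-170, 115, -19], "turn": [-0.24, 0.43, -0.68], "grip": 0.6},
    {"xyz": [-185, 125, -21], "turn": [-0.27, 0.5, -0.78], "grip": 0.6},
    {"xyz": [-195, 132, -22], "turn": [-0.31, 0.56, -0.88], "grip": 0.6},
    {"xyz": [-201, 137, -22.5], "turn": [-0.353, 0.645, -1.012], "grip": 0.6},
    {"xyz": [-201, 137, -22.5], "turn": [-0.353, 0.645, -1.012], "grip": 0.6},
    {"xyz": [-201, 137, -22.5], "turn": [-0.353, 0.645, -1.012], "grip": 0.6},
  ],
)

```text
clock: 14.33
tcp_pos: [0.4595, 0.0819, 0.2791]
orientation: [0.001, 0.82, -0.572, -0.001]
wrist_force: [-0.6, -0.7, -0.2]
finger_gap: 0.0516
grip_force: 0.0
```

```bash
python3 - <<'E'
from h import *
s=env.get_state();R0=rot(s);p0=np.array(s['tcp_pos']);print(np.round(s['joint_pos'],2),np.round(p0,3))
T=tool(-13,True);a=T.apply([0,0,1]);G=np.array([.562,.228,.144])
print(rel(G-.08*a,T,p0,R0))
E
```

```text
[ 0.    0.09 -0.11  1.37 -0.   -1.92] [0.46  0.082 0.279]
([-132.6, -99.5, 78.4], [0.39, 0.72, -0.937])
```

Call:
apply_moves(
  rows=[
    {"xyz": [-10, -7, 2], "turn": [0.03, 0.05, -0.07], "grip": 0.6},
    {"xyz": [-25, -18, 8], "turn": [0.07, 0.12, -0.16], "grip": 0.6},
    {"xyz": [-40, -30, 15], "turn": [0.11, 0.19, -0.25], "grip": 0.6},
    {"xyz": [-55, -42, 25], "turn": [0.15, 0.27, -0.35], "grip": 0.6},
    {"xyz": [-70, -53, 35], "turn": [0.19, 0.34, -0.45], "grip": 0.6},
    {"xyz": [-85, -64, 46], "turn": [0.23, 0.42, -0.55], "grip": 0.6},
    {"xyz": [-100, -75, 57], "turn": [0.27, 0.5, -0.65], "grip": 0.6},
    {"xyz": [-115, -86, 67], "turn": [0.31, 0.58, -0.75], "grip": 0.6},
    {"xyz": [-126, -95, 74], "turn": [0.35, 0.65, -0.85], "grip": 0.6},
    {"xyz": [-132.6, -99.5, 78.4], "turn": [0.39, 0.72, -0.937], "grip": 0.6},
    {"xyz": [-132.6, -99.5, 78.4], "turn": [0.39, 0.72, -0.937], "grip": 0.6},
    {"xyz": [-132.6, -99.5, 78.4], "turn": [0.39, 0.72, -0.937], "grip": 0.6},
  ],
)

```text
clock: 15.33
tcp_pos: [0.5047, 0.2363, 0.1973]
orientation: [0.045, 0.918, -0.106, 0.379]
wrist_force: [-0.5, -0.3, -1.1]
finger_gap: 0.0512
grip_force: 0.0
```

```bash
python3 - <<'E'
from h import *
s=env.get_state();R0=rot(s);p0=s['tcp_pos'];print(np.round(s['joint_pos'],2),np.round(p0,4))
d=cam('wrist');p=cloud(d);c=d['color']
q=p[(np.linalg.norm(p[...,:2]-[.552,.229],axis=-1)<.03)&(p[...,2]>.137)&(p[...,2]<.172)&(c.min(-1)>45)];print(len(q))
t=np.radians(-13);n=np.array([np.cos(t),np.sin(t)]);l=np.array([-n[1],n[0]])
for nm,ax in(('n',n),('l',l)):print(nm,np.round(np.percentile((q[:,:2]-[.5525,.23])@ax,[2,50,98]),4))
print(np.round(np.percentile(q,[2,50,98],axis=0),4).tolist())
print(rel([.562,.228,.144],tool(-13,True),p0,R0))
cv2.imwrite('pics/g.png',c)
E
```

```text
[ 0.57 -0.04 -0.75  0.25 -0.53 -2.51] [0.5047 0.2363 0.1973]
610
n [-0.006  -0.0042  0.0041]
l [-0.0033  0.0022  0.0078]
[[0.5467, 0.2271, 0.1378], [0.5491, 0.2329, 0.1599], [0.5571, 0.2385, 0.1662]]
([3.3, -5.2, 78.4], [0.005, 0.003, -0.001])
```

View pics/g.png

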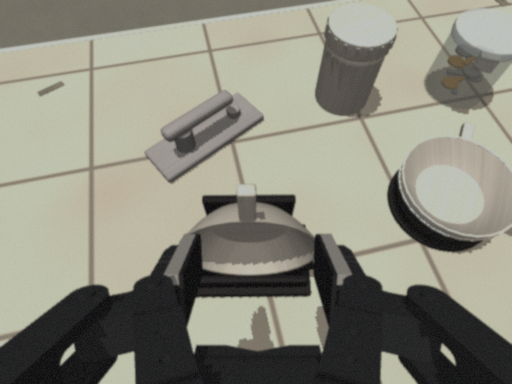

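The wrist view shows the ear at (247,205), about 6 mm left of the finger midline (256). I'll correct for that in the approach.

Call:
apply_moves(
  rows=[
    {"xyz": [1, -3, 20], "turn": [0, 0, 0], "grip": 0.6},
    {"xyz": [2, -6, 45], "turn": [0, 0, 0], "grip": 0.6},
    {"xyz": [2.5, -6.5, 65], "turn": [0, 0, 0], "grip": 0.6},
    {"xyz": [2.5, -6.5, 75], "turn": [0, 0, 0], "grip": 0.6},
    {"xyz": [2.5, -6.5, 78], "turn": [0, 0, 0], "grip": 0.6},
    {"xyz": [2.5, -6.5, 78], "turn": [0, 0, 0], "grip": 0.4},
    {"xyz": [2.5, -6.5, 78], "turn": [0, 0, 0], "grip": 0.2},
    {"xyz": [2.5, -6.5, 78], "turn": [0, 0, 0], "grip": 0.0},
    {"xyz": [2.5, -6.5, 78], "turn": [0, 0, 0], "grip": 0.0},
    {"xyz": [2.5, -6.5, 78], "turn": [0, 0, 0], "grip": 0.0},
    {"xyz": [2.5, -6.5, 78], "turn": [0, 0, 0], "grip": 0.0},
    {"xyz": [2.5, -6.5, 78], "turn": [0, 0, 0], "grip": 0.0},
  ],
  force=80,
)

```text
clock: 16.38
tcp_pos: [0.5651, 0.2314, 0.1494]
orientation: [0.044, 0.917, -0.107, 0.382]
wrist_force: [-1.3, -2.6, 2.5]
finger_gap: 0.0098
grip_force: 78.1
```

Call:
apply_moves(
  rows=[
    {"xyz": [3, 0, -3], "turn": [0, 0, 0], "grip": 0.0},
    {"xyz": [10, 0, -10], "turn": [0, 0, 0], "grip": 0.0},
    {"xyz": [20, 0, -20], "turn": [0, 0, 0], "grip": 0.0},
    {"xyz": [34, 0, -34], "turn": [0, 0, 0], "grip": 0.0},
    {"xyz": [49, 0, -49], "turn": [0, 0, 0], "grip": 0.0},
    {"xyz": [64, 0, -64], "turn": [0, 0, 0], "grip": 0.0},
    {"xyz": [78, 0, -78], "turn": [0, 0, 0], "grip": 0.0},
    {"xyz": [88, 0, -88], "turn": [0, 0, 0], "grip": 0.0},
    {"xyz": [92, 0, -92], "turn": [0, 0, 0], "grip": 0.0},
    {"xyz": [92, 0, -92], "turn": [0, 0, 0], "grip": 0.0},
  ],
)

```text
clock: 17.22
tcp_pos: [0.5653, 0.2325, 0.2809]
orientation: [0.043, 0.917, -0.107, 0.382]
wrist_force: [-0.7, -0.8, -1.2]
finger_gap: 0.0097
grip_force: 78.2
```

```bash
python3 - <<'E'
from h import *
s=env.get_state();print(np.round(s['joint_pos'],2),np.round(s['tcp_pos'],4),s['finger_gap'],s['grip_force'],np.round(s['wrist_force'],1))
a=cam('scene')['color'];b=cam('side')['color']
cv2.imwrite('pics/i.png',np.hstack([cv2.resize(a,(400,300)),cv2.resize(b,(400,300))]))
E
```

```text
[ 0.49 -0.05 -0.54  0.42 -0.48 -2.59] [0.5653 0.2325 0.2809] 0.009716496857720585 78.19593071937561 [-0.7 -0.8 -1.2]
```

View pics/i.png

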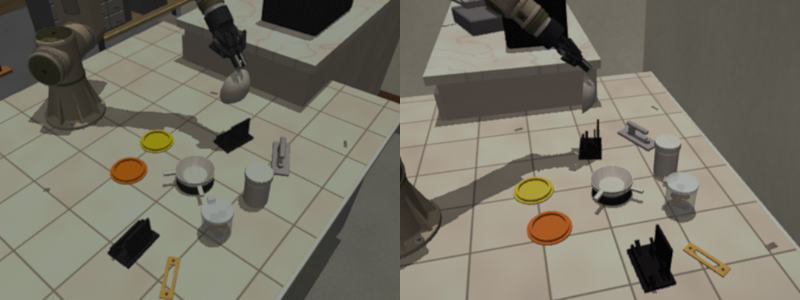

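The second cover is held at (235,87), clear of its easel. Next is its half turn, the other way.

Call:
apply_moves(
  rows=[
    {"xyz": [0, 0, 0], "turn": [0, 0, 0.03], "grip": 0.0},
    {"xyz": [0, 0, 0], "turn": [0, 0, 0.09], "grip": 0.0},
    {"xyz": [0, 0, 0], "turn": [0, 0, 0.18], "grip": 0.0},
    {"xyz": [0, 0, 0], "turn": [0, 0, 0.29], "grip": 0.0},
    {"xyz": [0, 0, 0], "turn": [0, 0, 0.4], "grip": 0.0},
    {"xyz": [0, 0, 0], "turn": [0, 0, 0.51], "grip": 0.0},
    {"xyz": [0, 0, 0], "turn": [0, 0, 0.62], "grip": 0.0},
    {"xyz": [0, 0, 0], "turn": [0, 0, 0.73], "grip": 0.0},
    {"xyz": [0, 0, 0], "turn": [0, 0, 0.84], "grip": 0.0},
    {"xyz": [0, 0, 0], "turn": [0, 0, 0.95], "grip": 0.0},
    {"xyz": [0, 0, 0], "turn": [0, 0, 1.06], "grip": 0.0},
    {"xyz": [0, 0, 0], "turn": [0, 0, 1.17], "grip": 0.0},
  ],
)

```text
clock: 18.32
tcp_pos: [0.5637, 0.2312, 0.276]
orientation: [-0.173, 0.705, -0.597, 0.341]
wrist_force: [0.0, -0.0, -1.6]
finger_gap: 0.01
grip_force: 78.2
```

Call:
apply_moves(
  rows=[
    {"xyz": [0, 0, 0], "turn": [0, 0, 0.11], "grip": 0.0},
    {"xyz": [0, 0, 0], "turn": [0, 0, 0.22], "grip": 0.0},
    {"xyz": [0, 0, 0], "turn": [0, 0, 0.33], "grip": 0.0},
    {"xyz": [0, 0, 0], "turn": [0, 0, 0.44], "grip": 0.0},
    {"xyz": [0, 0, 0], "turn": [0, 0, 0.55], "grip": 0.0},
    {"xyz": [0, 0, 0], "turn": [0, 0, 0.66], "grip": 0.0},
    {"xyz": [0, 0, 0], "turn": [0, 0, 0.77], "grip": 0.0},
    {"xyz": [0, 0, 0], "turn": [0, 0, 0.88], "grip": 0.0},
    {"xyz": [0, 0, 0], "turn": [0, 0, 0.99], "grip": 0.0},
    {"xyz": [0, 0, 0], "turn": [0, 0, 1.1], "grip": 0.0},
    {"xyz": [0, 0, 0], "turn": [0, 0, 1.21], "grip": 0.0},
    {"xyz": [0, 0, 0], "turn": [0, 0, 1.32], "grip": 0.0},
  ],
)

```text
clock: 19.32
tcp_pos: [0.5637, 0.2312, 0.2759]
orientation: [0.345, -0.191, 0.904, -0.163]
wrist_force: [0.1, -0.3, -1.0]
finger_gap: 0.0098
grip_force: 78.2
```

Call:
apply_moves(
  rows=[
    {"xyz": [0, 0, 0], "turn": [0, 0, 0.11], "grip": 0.0},
    {"xyz": [0, 0, 0], "turn": [0, 0, 0.22], "grip": 0.0},
    {"xyz": [0, 0, 0], "turn": [0, 0, 0.33], "grip": 0.0},
    {"xyz": [0, 0, 0], "turn": [0, 0, 0.44], "grip": 0.0},
    {"xyz": [0, 0, 0], "turn": [0, 0, 0.53], "grip": 0.0},
    {"xyz": [0, 0, 0], "turn": [0, 0, 0.6], "grip": 0.0},
    {"xyz": [0, 0, 0], "turn": [0, 0, 0.64], "grip": 0.0},
    {"xyz": [0, 0, 0], "turn": [0, 0, 0.65], "grip": 0.0},
    {"xyz": [0, 0, 0], "turn": [0, 0, 0.65], "grip": 0.0},
  ],
)

```text
clock: 20.07
tcp_pos: [0.564, 0.2313, 0.2768]
orientation: [0.38, 0.105, 0.918, -0.045]
wrist_force: [-0.6, -0.6, -1.8]
finger_gap: 0.0101
grip_force: 78.2
```

```bash
python3 - <<'E'
from h import *
s=env.get_state();R0=rot(s);p0=np.array(s['tcp_pos']);print(np.round(s['joint_pos'],3),s['finger_gap'],np.round(p0,4),np.round(R0.as_matrix(),3).tolist())
T=tool(-42,False);h=np.array([np.cos(np.radians(-42)),np.sin(np.radians(-42)),0])
P=np.array([.574,.005,.14])-h*.072+[0,0,.0216]
print(P,rel(P,T,p0,R0))
E
```

```text
[ 0.488 -0.043 -0.549  0.421 -0.485  0.551] 0.010149334179587438 [0.564  0.2313 0.2768] [[-0.689, 0.227, 0.688], [0.159, 0.974, -0.163], [-0.707, -0.003, -0.707]]
[0.52049357 0.0531774  0.1616    ] ([83.1, -183.1, 80.5], [0.354, 0.0, 0.358])
```

Call:
apply_moves(
  rows=[
    {"xyz": [3, -6, 3], "turn": [0.01, 0, 0.01], "grip": 0.0},
    {"xyz": [9, -19, 8], "turn": [0.036, 0, 0.036], "grip": 0.0},
    {"xyz": [17, -38, 17], "turn": [0.074, 0, 0.074], "grip": 0.0},
    {"xyz": [27, -60, 26], "turn": [0.116, 0, 0.117], "grip": 0.0},
    {"xyz": [38, -84, 37], "turn": [0.162, 0, 0.164], "grip": 0.0},
    {"xyz": [49, -108, 47], "turn": [0.208, 0, 0.211], "grip": 0.0},
    {"xyz": [59, -131, 58], "turn": [0.253, 0, 0.256], "grip": 0.0},
    {"xyz": [69, -151, 66], "turn": [0.292, 0, 0.295], "grip": 0.0},
    {"xyz": [76, -168, 74], "turn": [0.324, 0, 0.328], "grip": 0.0},
    {"xyz": [81, -179, 79], "turn": [0.346, 0, 0.35], "grip": 0.0},
    {"xyz": [83.1, -183.1, 80.5], "turn": [0.354, 0, 0.358], "grip": 0.0},
    {"xyz": [83.1, -183.1, 80.5], "turn": [0.354, 0, 0.358], "grip": 0.0},
  ],
)

```text
clock: 21.07
tcp_pos: [0.5212, 0.053, 0.1625]
orientation: [0.358, 0.332, 0.862, -0.137]
wrist_force: [-0.2, 0.6, -1.4]
finger_gap: 0.0097
grip_force: 78.2
```

```bash
python3 m.py .574 .005 .182 138
```

```text
[ 0.297  0.024 -0.766  0.304 -0.652  0.869] [0.5212 0.053  0.1625] 0.0097 [-0.2  0.6 -1.4] 21.07
scene (48, array([ 5.801e-01, -4.000e-04,  5.750e-02]), 0.0005, 'plane slope xy', array([ 0.066, -0.047]), 'z', 0.1815) off mm [ 4.7 -3.7] h mm 144.2
side (44, array([0.5777, 0.0034, 0.0576]), 0.0005, 'plane slope xy', array([ 0.064, -0.04 ]), 'z', 0.1862) off mm [ 5.5 -2.9] h mm 145.0
axes [[-0.524, 0.67, 0.526], [0.475, 0.742, -0.473], [-0.708, 0.002, -0.707]]
```

```bash
python3 - <<'E'
from h import *
s=env.get_state();R0=rot(s);p0=np.array(s['tcp_pos'])
rv=R.from_rotvec([.0435,.065,0]);C=np.array([.579,.0015,.18])
for dz in(0,-.065):print(rel(C+rv.apply(p0-C)+[-.0056,.0041,dz],rv*R0,p0,R0))
E
```

```text
([1.3, -0.8, -9.9], [0.008, 0.077, -0.008])
([47.4, -1.1, 36.0], [0.008, 0.077, -0.008])
```

Call:
apply_moves(
  rows=[
    {"xyz": [0.6, -0.4, -5], "turn": [0.004, 0.04, -0.004], "grip": 0.0},
    {"xyz": [1.3, -0.8, -9.9], "turn": [0.008, 0.077, -0.008], "grip": 0.0},
    {"xyz": [7, -0.8, -4], "turn": [0.008, 0.077, -0.008], "grip": 0.0},
    {"xyz": [15, -0.9, 4], "turn": [0.008, 0.077, -0.008], "grip": 0.0},
    {"xyz": [25, -1, 14], "turn": [0.008, 0.077, -0.008], "grip": 0.0},
    {"xyz": [34, -1, 23], "turn": [0.008, 0.077, -0.008], "grip": 0.0},
    {"xyz": [41, -1, 30], "turn": [0.008, 0.077, -0.008], "grip": 0.0},
    {"xyz": [46, -1.1, 34.6], "turn": [0.008, 0.077, -0.008], "grip": 0.0},
    {"xyz": [47.4, -1.1, 36], "turn": [0.008, 0.077, -0.008], "grip": 0.0},
    {"xyz": [47.4, -1.1, 36], "turn": [0.008, 0.077, -0.008], "grip": 0.0},
    {"xyz": [47.4, -1.1, 36], "turn": [0.008, 0.077, -0.008], "grip": 0.0},
  ],
)

```text
clock: 22.08
tcp_pos: [0.5154, 0.0585, 0.1047]
orientation: [0.323, 0.335, 0.876, -0.128]
wrist_force: [-0.7, -0.0, -1.2]
finger_gap: 0.0101
grip_force: 78.2
```

```bash
python3 m.py .574 .005 .117 138
```

```text
[ 0.282  0.108 -0.799  0.243 -0.591  0.882] [0.5154 0.0585 0.1047] 0.0101 [-0.7 -0.  -1.2] 22.08
scene (45, array([0.5756, 0.0044, 0.0575]), 0.0006, 'plane slope xy', array([ 0.012, -0.007]), 'z', 0.1185) off mm [0.2 1.1] h mm 81.2
side (43, array([0.5732, 0.0075, 0.0575]), 0.0004, 'plane slope xy', array([ 0.006, -0.008]), 'z', 0.1221) off mm [1.  1.2] h mm 80.9
axes [[-0.567, 0.669, 0.481], [0.503, 0.743, -0.441], [-0.652, -0.007, -0.758]]
```

Call:
apply_moves(
  rows=[
    {"xyz": [2, -0.2, 2.2], "turn": [0, 0, 0], "grip": 0.0},
    {"xyz": [7, -0.3, 7.5], "turn": [0, 0, 0], "grip": 0.0},
    {"xyz": [13, -0.3, 14.5], "turn": [0, 0, 0], "grip": 0.0},
    {"xyz": [19, -0.3, 21], "turn": [0, 0, 0], "grip": 0.0},
    {"xyz": [25, -0.3, 28], "turn": [0, 0, 0], "grip": 0.0},
    {"xyz": [30, -0.3, 33.5], "turn": [0, 0, 0], "grip": 0.0},
    {"xyz": [32.4, -0.3, 36.5], "turn": [0, 0, 0], "grip": 0.0},
    {"xyz": [33.2, -0.3, 37.4], "turn": [0, 0, 0], "grip": 0.0},
    {"xyz": [33.2, -0.3, 37.4], "turn": [0, 0, 0], "grip": 0.0},
    {"xyz": [33.2, -0.3, 37.4], "turn": [0, 0, 0], "grip": 0.0},
  ],
)

```text
clock: 23.02
tcp_pos: [0.5142, 0.0583, 0.0545]
orientation: [0.323, 0.335, 0.876, -0.128]
wrist_force: [-0.9, -0.0, -1.1]
finger_gap: 0.0099
grip_force: 78.2
```

```bash
python3 m.py .574 .005 .07 138
```

```text
[ 0.282  0.201 -0.862  0.088 -0.591  0.883] [0.5142 0.0583 0.0545] 0.0099 [-0.9 -0.  -1.1] 23.02
scene (40, array([0.5745, 0.0043, 0.0573]), 0.0004, 'plane slope xy', array([ 0.007, -0.004]), 'z', 0.068) off mm [-0.9  1. ] h mm 30.7
side (50, array([0.5716, 0.0077, 0.0575]), 0.0004, 'plane slope xy', array([0.005, 0.   ]), 'z', 0.0722) off mm [-0.6  1.4] h mm 31.0
axes [[-0.567, 0.669, 0.481], [0.504, 0.743, -0.441], [-0.652, -0.008, -0.758]]
```

Call:
apply_moves(
  rows=[
    {"xyz": [0.65, 0, 0.76], "turn": [0, 0, 0], "grip": 0.0},
    {"xyz": [1.3, 0, 1.5], "turn": [0, 0, 0], "grip": 0.0},
    {"xyz": [1.9, 0, 2.3], "turn": [0, 0, 0], "grip": 0.0},
    {"xyz": [2.6, 0, 3.0], "turn": [0, 0, 0], "grip": 0.0},
    {"xyz": [3.2, 0, 3.8], "turn": [0, 0, 0], "grip": 0.0},
    {"xyz": [3.9, 0, 4.6], "turn": [0, 0, 0], "grip": 0.0},
    {"xyz": [4.2, 0, 5.0], "turn": [0, 0, 0], "grip": 0.0},
    {"xyz": [4.5, 0, 5.3], "turn": [0, 0, 0], "grip": 0.0},
    {"xyz": [4.8, 0, 5.6], "turn": [0, 0, 0], "grip": 0.0},
    {"xyz": [4.8, 0, 5.6], "turn": [0, 0, 0], "grip": 0.0},
    {"xyz": [4.8, 0, 5.6], "turn": [0, 0, 0], "grip": 0.0},
  ],
)

```text
clock: 24.03
tcp_pos: [0.5138, 0.0582, 0.0469]
orientation: [0.323, 0.335, 0.876, -0.128]
wrist_force: [0.5, -0.5, -0.9]
finger_gap: 0.0097
grip_force: 78.2
```

```bash
python3 m.py .574 .005 .063 138
```

```text
[ 0.282  0.216 -0.871  0.064 -0.591  0.883] [0.5138 0.0582 0.0469] 0.0097 [ 0.5 -0.5 -0.9] 24.03
scene (50, array([0.5742, 0.0039, 0.0575]), 0.0006, 'plane slope xy', array([ 0.01 , -0.002]), 'z', 0.0608) off mm [-1.2  0.6] h mm 23.5
side (50, array([0.5712, 0.0074, 0.0575]), 0.0003, 'plane slope xy', array([ 0.003, -0.002]), 'z', 0.0645) off mm [-1.   1.1] h mm 23.3
axes [[-0.567, 0.669, 0.48], [0.504, 0.743, -0.441], [-0.652, -0.008, -0.758]]
```

Call:
apply_moves(
  rows=[
    {"xyz": [0.15, 0, 0.2], "turn": [0, 0, 0], "grip": 0.0},
    {"xyz": [0.3, 0, 0.35], "turn": [0, 0, 0], "grip": 0.0},
    {"xyz": [0.4, 0, 0.5], "turn": [0, 0, 0], "grip": 0.0},
    {"xyz": [0.5, 0, 0.6], "turn": [0, 0, 0], "grip": 0.0},
    {"xyz": [0.6, 0, 0.7], "turn": [0, 0, 0], "grip": 0.0},
    {"xyz": [0.6, 0, 0.7], "turn": [0, 0, 0], "grip": 0.0},
  ],
)

```text
clock: 24.63
tcp_pos: [0.5138, 0.0582, 0.0459]
orientation: [0.323, 0.335, 0.876, -0.128]
wrist_force: [-0.1, 0.4, -0.3]
finger_gap: 0.0097
grip_force: 78.2
```

Call:
apply_moves(
  rows=[
    {"xyz": [0.1, 0, 0.12], "turn": [0, 0, 0], "grip": 0.0},
    {"xyz": [0.1, 0, 0.12], "turn": [0, 0, 0], "grip": 0.0},
    {"xyz": [0.15, 0, 0.2], "turn": [0, 0, 0], "grip": 0.0},
    {"xyz": [0.15, 0, 0.2], "turn": [0, 0, 0], "grip": 0.0},
  ],
)

```text
clock: 24.97
tcp_pos: [0.5138, 0.0582, 0.0457]
orientation: [0.323, 0.335, 0.876, -0.128]
wrist_force: [0.1, 0.1, -1.0]
finger_gap: 0.0097
grip_force: 78.2
```

Call:
apply_moves(
  rows=[
    {"xyz": [0.1, 0, 0.12], "turn": [0, 0, 0], "grip": 0.0},
    {"xyz": [0.1, 0, 0.12], "turn": [0, 0, 0], "grip": 0.0},
    {"xyz": [0.15, 0, 0.2], "turn": [0, 0, 0], "grip": 0.0},
    {"xyz": [0.15, 0, 0.2], "turn": [0, 0, 0], "grip": 0.0},
  ],
)

```text
clock: 25.3
tcp_pos: [0.5139, 0.0582, 0.0455]
orientation: [0.323, 0.335, 0.876, -0.128]
wrist_force: [0.7, -0.2, -0.7]
finger_gap: 0.01
grip_force: 78.2
```

```bash
python3 m.py .574 .005 .062 138
```

```text
[ 0.282  0.219 -0.872  0.059 -0.591  0.883] [0.5139 0.0582 0.0455] 0.01 [ 0.7 -0.2 -0.7] 25.3
scene (50, array([0.5743, 0.004 , 0.0574]), 0.0004, 'plane slope xy', array([ 0.013, -0.009]), 'z', 0.0594) off mm [-1.1  0.7] h mm 22.1
side (52, array([0.5713, 0.0072, 0.0577]), 0.0007, 'plane slope xy', array([ 0.004, -0.008]), 'z', 0.0631) off mm [-0.9  0.9] h mm 21.9
axes [[-0.567, 0.669, 0.48], [0.504, 0.743, -0.441], [-0.652, -0.008, -0.758]]
```

Call:
apply_moves(
  rows=[
    {"xyz": [0.07, 0, 0.1], "turn": [0, 0, 0], "grip": 0.0},
    {"xyz": [0.15, 0, 0.17], "turn": [0, 0, 0], "grip": 0.0},
    {"xyz": [0.2, 0, 0.23], "turn": [0, 0, 0], "grip": 0.0},
    {"xyz": [0.2, 0, 0.23], "turn": [0, 0, 0], "grip": 0.0},
  ],
)

```text
clock: 25.73
tcp_pos: [0.5139, 0.0582, 0.0453]
orientation: [0.323, 0.335, 0.876, -0.128]
wrist_force: [-1.1, -0.8, 0.4]
finger_gap: 0.01
grip_force: 78.3
```

Contact is made gently, with the wrist force risen about 1.5 N. I'll release and withdraw along the tool axis.

Call:
apply_moves(
  rows=[
    {"xyz": [0, 0, 0], "turn": [0, 0, 0], "grip": 0.16},
    {"xyz": [0, 0, 0], "turn": [0, 0, 0], "grip": 0.22},
    {"xyz": [0, 0, 0], "turn": [0, 0, 0], "grip": 0.3},
    {"xyz": [0, 0, 0], "turn": [0, 0, 0], "grip": 0.36},
    {"xyz": [0, 0, 0], "turn": [0, 0, 0], "grip": 0.36},
    {"xyz": [0, 0, -5], "turn": [0, 0, 0], "grip": 0.36},
    {"xyz": [0, 0, -15], "turn": [0, 0, 0], "grip": 0.36},
    {"xyz": [0, 0, -30], "turn": [0, 0, 0], "grip": 0.36},
    {"xyz": [0, 0, -50], "turn": [0, 0, 0], "grip": 0.4},
    {"xyz": [0, 0, -70], "turn": [0, 0, 0], "grip": 0.4},
    {"xyz": [0, 0, -80], "turn": [0, 0, 0], "grip": 0.4},
    {"xyz": [0, 0, -80], "turn": [0, 0, 0], "grip": 0.4},
  ],
)

```text
clock: 26.73
tcp_pos: [0.4758, 0.0948, 0.108]
orientation: [0.324, 0.334, 0.876, -0.127]
wrist_force: [-0.4, -0.6, 0.3]
finger_gap: 0.0342
grip_force: 0.0
```

```bash
python3 m.py .574 .005 .062 138; python3 - <<'E'
from h import *
b=cam('side')['color'];a=cam('scene')['color']
cv2.imwrite('pics/j.png',np.hstack([cv2.resize(x[100:325,100:400],(400,300)) for x in(a,b)]))
E
```

```text
[ 0.4    0.084 -0.803  0.336 -0.634  1.014] [0.4758 0.0948 0.108 ] 0.0342 [-0.4 -0.6  0.3] 26.73
scene (52, array([0.5743, 0.004 , 0.0574]), 0.0007, 'plane slope xy', array([ 0.007, -0.006]), 'z', 0.0594) off mm [-1.1  0.7] h mm 22.1
side (51, array([0.5716, 0.0071, 0.0575]), 0.0005, 'plane slope xy', array([ 0.003, -0.002]), 'z', 0.0631) off mm [-0.6  0.8] h mm 21.9
axes [[-0.566, 0.668, 0.483], [0.503, 0.744, -0.439], [-0.653, -0.005, -0.758]]
```

View pics/j.png

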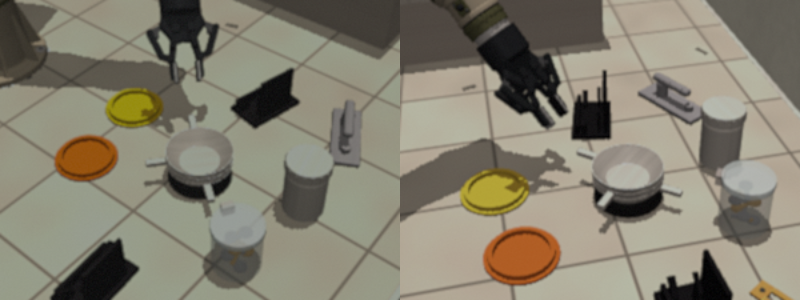

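The stack at (200,160) left and (628,178) right is level, with its three ears fanned apart. The top rim is 22 mm above the base rim and the gripper is clear.

```bash
python3 -c "
from workcell import ticket
print(ticket.hand_in())"
```

```text
the job is handed in; nothing more can be done
None
```

Both covers are nested open side up in the cover on the pad, and the job is handed in at about 27 s of the 64 s allowed: the stack measured level, with the rims about 11 mm apart and roughly 1 mm off axis, though the hand-in returned no verdict.

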